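Steriliser lid: secure the catch, draw the stem thermometer partway up

TASK

The compost steriliser is ready for its second reading. First swing the catch at the front of the chest right round over the lid, so that it points straight in across the rim and keeps the shut lid down; then take the stem thermometer by its dial and draw it straight up through its gland, not forcing it sideways, by about 6 cm, until the dark ring on its stem has just come out of the gland, never right out. Finish while holding it there, still and upright, and leave everything else where it stands.

Things in the scene. Friction and masses are not known exactly. Their poses are not given: they have to be found in the camera images.
- catch (a joint): swing catch at the middle of the chest's front (robot-side) rim: level steel bar 58 x 16 x 5 mm on an upright pivot, its top 8 mm above the lid. Rad: 0 = points to chest-left along the rim, off the lid; grows clockwise seen from above; 1.57 = straight in across the rim, at its stop; can swing out to -0.9. Stays where left; about 1.5 N at the stud turns it
- catch_stud (a point): centre (half-way up) of the upright round thumb stud on the catch bar, 15 mm diameter, 34 mm tall, 45 mm from the pivot; this point is 17 mm below the stud's top, 17 mm above the bar's top and 25 mm above the lid's top
- catch_pivot (a point): the catch's pivot axis, 170 mm above the table, 18 mm in front of the chest's front wall; x points straight in over the lid, y along the rim to chest-left, z up. Chest: galvanised, fixed to the bench, 250 mm deep (x), 340 wide (y), lid's top 160 mm above the table; the gland is 167 mm behind the pivot along this x
- gland (a point): centre of the mouth, on top of the brass gland in the lid: an upright bore 11.2 mm wide and 50 mm long, mouth 30 mm above the lid's top, 190 mm above the table; gland 31 mm across, 42 mm over its hexagon foot. z up along the bore
- dial (a point): centre (half-way up) of the thermometer's flat round dial case, 45 mm diameter, 16 thick, face up. Under it a hexagon neck 20 mm long, 21 wide; the neck's underside, 28 mm below this point, rests on the gland's mouth at the start; then a steel stem, 10 mm diameter, 152 long, down the bore. z up along the stem. Slides down if let go
- thermometer: the whole loose stem thermometer, about 0.17 kg; origin: centre of the underside of its neck. A dark ring 3.5 mm tall goes round the stem, its lower edge 59.5 mm below this point, hidden in the gland at the start
- lid (a joint): the chest's lid, hinged along its far edge; angle in rad, 0 = shut, grows as its front edge rises
- seedling: small planted clay pot, 60 mm across and 50 high, standing on the lid near its far right corner; leave alone
- pot_brown: empty brown plastic pot, 90 mm across and 85 high, left of the chest; leave alone
- pot_black: empty black pot, 100 mm across and 90 high, right of the chest; leave alone
- trowel: garden trowel, 320 mm long, lying in front of the chest; leave alone
- weed_fork: three-tined hand fork, 275 mm long, lying to the right; leave alone
- labels: banded bundle of white plant labels, 130 x 20 x 16 mm, lying in front of the chest; leave alone
- twine: ball of brown twine, 72 mm across and 60 high, to the left; leave alone
- plug_tray: black plug tray of seedlings, 160 x 220 x 45 mm, far to the left; leave alone

How it is judged:
By the outcome, as a careful person would: the job done as asked, in the order asked, and still so for the second after the job is handed in, while the arm keeps its last pose, push and grip.
It also fails if it takes over 45 s, if anything falls off the work surface, if the arm or the gripper's body presses on something with over 40 N, if the wrist force passes 120 N, or if a joint passes its speed limit or range.

ROBOT

A 6-joint arm with a two-finger parallel gripper is mounted at the origin on the work surface. World frame = base frame: x ahead of the robot, y to its left, z up, the work surface at z = 0. Lengths are in m, angles in rad, forces in N, time in s.
With the tool pointing down it reaches from about 0.3 to 0.875 m from the base axis. Payload 6.4 kg.
Tool frame: the origin (TCP) lies between the finger pads; the fingertips stand 19 mm ahead of it and the grasp point (between the pads) is the TCP (ctrl.tips_ahead is the z of the fingertips in the tool frame, in m); z points along the fingers, y is the line along which they close (so a half turn about z gives the same grasp; the last joint's range is limited). The gripper opens to 85 mm and grips with 20 to 120 N. Pads are 22 mm wide; open, the fingers measure 114 mm over their backs; the gripper's body (76 mm by 85 mm) begins 54 mm behind the grasp point. The pads swing forward as they close: fully open they stand 13 mm farther back than shut.
Start: joints at [-1.506, 0.181, 1.607, -0, 1.354, -0.206], TCP at [0.154, -0.554, 0.25] pointing down, gripper open.
Joint ranges: [-2.99, 2.99], [-0.89, 2.07], [0.3, 2.58], [-1.14, 4.28], [0, 2.63], [-3.12, 3.12]. Speed limits (rad/s): [2.57, 2.57, 3.01, 3.14, 3.14, 3.14].

INTERFACE

Orientations are given as a unit quaternion [w, x, y, z].
In Python, from bench import readout, vision, ctrl gives the robot as it stands.
- The arm moves only by the tool play_rows, never from a script. Its arguments are lists of equal length, an entry for each row: "xyz": the shift along the tool's x, y, z in mm, a list of three; "rot": the turn, a rotation vector about the tool's x, y, z in rad, a list of three; "grip": the opening, from 0 (shut) to 1 (fully open). In form: {"xyz": [[x, y, z], ...], "rot": [[rx, ry, rz], ...], "grip": [grip, ...]}. A call has exactly 10 rows; each row is the pose to reach, as a shift and turn from the pose commanded when the call began, along the tool's axes at that moment; what a row does not reach only later rows make up. A row lasts 1/8 s, in which the tool goes at most 62.5 mm and 10.7 degrees, less where a joint would pass 70% of its speed; a pose out of reach is approached as far as the arm can. A call with a gripper value outside its range is refused whole. The fingers move at their own pace and stop on an object; the grip force is fixed at half the most. Time passes only in rows, so rows that repeat a pose let the fingers close, or fill a call up. It gives the time, the measured TCP pose, the force, the opening and the grip force at its end, in the units of the state.
- readout.get_obs(): the state, without advancing time (a new reading comes with each control period).
- vision.camera(name): name is "side" or "top" or "wrist"; returns a dict with "color" (384x512x3 uint8, red, green, blue), "depth" (384x512 float32, m along the optical axis (not along the pixel's ray), 0 where there is no reading), "camera_matrix" (3x3 intrinsics, pixels), "extrinsics" (4x4, takes a point from camera to world coordinates); the wrist camera has in their place "hand_eye" (4x4, takes a point from camera to tool coordinates, whose origin is the TCP and whose axes are the flange's). Camera axes: x right, y down, z forward; pixel columns grow to the right and rows downward; lengths in m; the calibration is good to about 2 mm. A picture is of the moment at which its call begins: read the wrist's pose just before it.
- ctrl.hand_in(): hands the job in; it is judged then, once.
The state is a dict: "time_s": time; "q": joint angles; "dq": joint speeds; "joint_efforts": joint torques, N m; "eef_pos": TCP position; "eef_rot": TCP orientation; "wrist_force": force on the tool from outside, world axes, zero at the start; "torque": the same for the moment, N m; "opening": opening from 0.0 (shut) to 1.0 (fully open); "grasp_force": force on a finger pad.
Only numpy, scipy, OpenCV 4.12 (cv2) and the standard library are available. Lean on these libraries where they do the work, as an engineer would, in place of code of your own. Each camera call takes 0.05 s, during which the arm holds its last target. There are 200 camera calls.

## Working session

There is one attempt and no reset: what is moved stays moved. The work goes in short steps, Python scripts to look and compute and a tool call to move; the robot and the scene stay as the last step left them, time stands still between calls to the robot, and variables do not carry over. Pictures are saved under pics/ and viewed, at most 10 in all, crops included, and the job is handed in when it is done.

Besides the shell and the picture viewer there is one more tool, called after "Request:" in YAML: its name, and indented under it one key for each argument. play_rows: Moves the arm, as the interface text tells. Its arguments: {"type":"object","properties":{"xyz":{"type":"array","items":{"type":"array","items":{"type":"number"}}},"rot":{"type":"array","items":{"type":"array","items":{"type":"number"}}},"grip":{"type":"array","items":{"type":"number"}}},"required":["xyz","rot","grip"]}

```bash
mkdir -p pics
cat > h.py <<'E'
import numpy as np, cv2, pickle
from bench import readout, vision, ctrl
from scipy.spatial.transform import Rotation as R
def snap(n,f):
    o=readout.get_obs(); c=vision.camera(n)
    if n=='wrist':
        T=np.eye(4);w,x,y,z=o['eef_rot'];T[:3,:3]=R.from_quat([x,y,z,w]).as_matrix();T[:3,3]=o['eef_pos'];c['extrinsics']=T@c['hand_eye']
    pickle.dump(c,open(f'pics/{f}.pkl','wb')); cv2.imwrite(f'pics/{f}.png',c['color'][:,:,::-1]); return c
def load(f): return pickle.load(open(f'pics/{f}.pkl','rb'))
def pt(c,u,v,z=None):
    K=c['camera_matrix'];E=c['extrinsics'];r=np.linalg.inv(K)@[u,v,1]
    if z is None: return (E@np.r_[r*c['depth'][int(round(v)),int(round(u))],1])[:3]
    d=E[:3,:3]@r; return E[:3,3]+d*(z-E[2,3])/d[2]
def ray(c,u,v):
    d=c['extrinsics'][:3,:3]@(np.linalg.inv(c['camera_matrix'])@[u,v,1]); return c['extrinsics'][:3,3],d/np.linalg.norm(d)
def tri(*rs):
    A=0;b=0
    for o,d in rs:
        P=np.eye(3)-np.outer(d,d);A=A+P;b=b+P@o
    return np.linalg.solve(A,b)
E
python3 - <<'E'
from h import *
a=snap('top','t1');b=snap('side','s1')
cv2.imwrite('pics/both.png',cv2.resize(np.hstack([a['color'],b['color']])[:,:,::-1],(800,300)))
o=readout.get_obs();print(o['eef_rot'],o['time_s'])
for c in(a,b):print(c['extrinsics'].round(3))
E
```

```text
[-7.93577904e-04  9.90849148e-01  1.34971595e-01  7.21038852e-05] 0.1
[[ 0.026 -0.994  0.108  0.404]
 [-0.999 -0.029 -0.026  0.11 ]
 [ 0.029 -0.107 -0.994  1.327]
 [ 0.     0.     0.     1.   ]]
[[-7.100e-01 -5.340e-01  4.600e-01 -5.300e-02]
 [-7.050e-01  5.390e-01 -4.620e-01  6.630e-01]
 [-1.000e-03 -6.520e-01 -7.590e-01  1.086e+00]
 [ 0.000e+00  0.000e+00  0.000e+00  1.000e+00]]
```

View pics/t1.png

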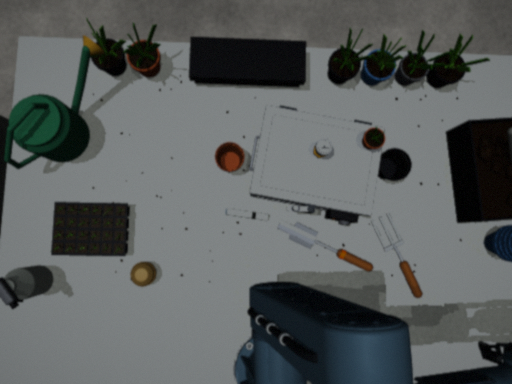

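View pics/s1.png

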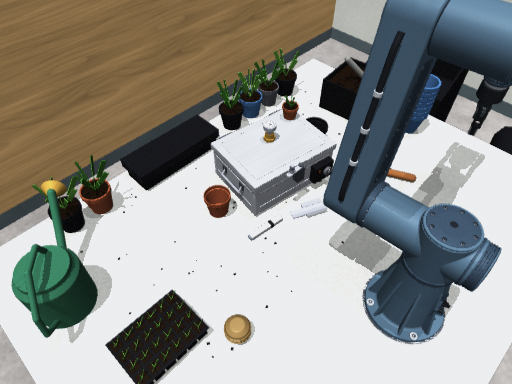

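The top view shows the dial at about (323,148) and the catch at about (300,209). In the side view the dial is at about (269,126) and the catch at about (295,170). I'll enlarge both.

Run:
```python
from h import *
a=load('t1');b=load('s1')
f=lambda c,u,v,w,h:cv2.resize(c['color'][v:v+h,u:u+w,::-1],None,fx=4 if w==100 else 4,fy=4,interpolation=cv2.INTER_CUBIC)
A=cv2.convertScaleAbs(f(a,280,130,100,100),alpha=1.5);B=f(b,250,105,100,100)
cv2.imwrite('pics/crop1.png',np.hstack([A,B]))
print(pt(a,323,148),pt(a,300,209),pt(b,269,126),pt(b,295,170))
for uv in [(262,108),(377,123),(370,215),(251,196)]:print(pt(a,*uv,z=.16))
```

```text
[ 0.64020903 -0.10753715  0.22441291] [ 0.47823666 -0.05614912  0.16681472] [ 0.63892445 -0.1017977   0.22717277] [ 0.47828001 -0.05523065  0.16844127]
[0.76455625 0.05597735 0.16      ]
[ 0.73206049 -0.27551368  0.16      ]
[ 0.46740756 -0.2542016   0.16      ]
[0.51111742 0.08069192 0.16      ]
```

View pics/crop1.png

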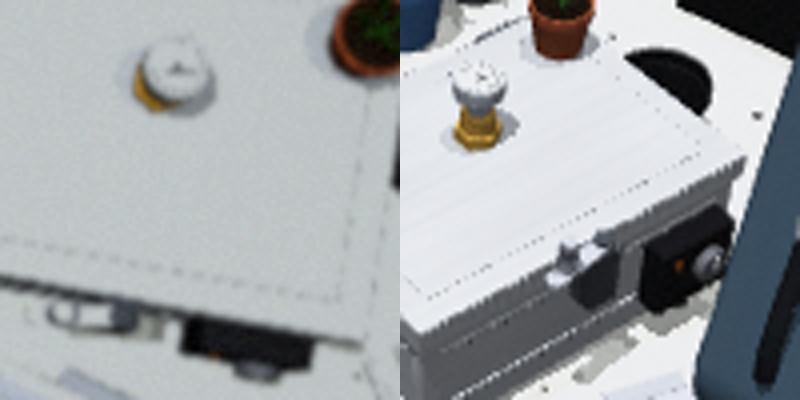

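Now I have the chest yaw (about -0.13), the dial at about (0.640,-0.107) and the stud at about (0.48,-0.045). Next I'll bring the wrist camera above the catch.

Request:
play_rows:
  xyz:
    - [20, -15, -50]
    - [65, -52, -90]
    - [115, -93, -120]
    - [165, -133, -150]
    - [215, -174, -170]
    - [265, -214, -170]
    - [315, -254, -170]
    - [365, -295, -170]
    - [415, -335, -170]
    - [463, -374, -170]
  rot:
    - [0, 0, -0.1]
    - [0, 0, -0.22]
    - [0, 0, -0.34]
    - [0, 0, -0.46]
    - [0, 0, -0.58]
    - [0, 0, -0.7]
    - [0, 0, -0.82]
    - [0, 0, -0.94]
    - [0, 0, -1.06]
    - [0, 0, -1.17]
  grip: [1, 1, 1, 1, 1, 1, 1, 1, 1, 1]

```text
time_s: 1.35
eef_pos: [0.4804, -0.0962, 0.4201]
eef_rot: [0.0, 0.75, 0.661, -0.0]
wrist_force: [1.3, -0.7, -0.0]
opening: 1.0
grasp_force: 0.0
```

Run:
```python
from h import *
o=readout.get_obs();print(o['time_s'],o['eef_pos'],o['eef_rot'],o['q'],ctrl.tips_ahead)
c=snap('wrist','w1');print(c['hand_eye'].round(3),c['camera_matrix'])
cv2.imwrite('pics/w1b.png',cv2.resize(c['color'][:,:,::-1],(800,600),interpolation=cv2.INTER_CUBIC))
```

```text
1.35 [ 0.48042714 -0.09624835  0.42008305] [ 8.22486543e-05  7.50302035e-01  6.61095189e-01 -3.88479388e-05] [-4.40435220e-01 -1.03234633e-01  1.56553202e+00 -1.37402830e-04
  1.67917511e+00 -3.14208746e-01] 0.019
[[ 0.001 -0.963 -0.27   0.068]
 [ 1.     0.001 -0.001  0.001]
 [ 0.001 -0.27   0.963 -0.125]
 [ 0.     0.     0.     1.   ]] [[334.85220831   0.         258.24508872]
 [  0.         334.85220831 193.92543249]
 [  0.           0.           1.        ]]
```

View pics/w1b.png

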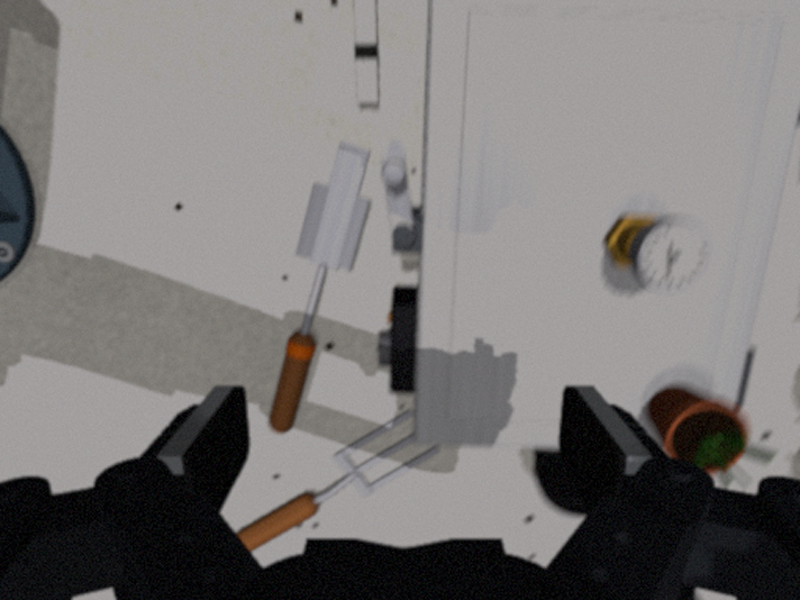

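The wrist view (800x600) shows the stud top at (395,172), the pivot at about (405,236) and the dial face centre at (672,254).

Run:
```python
from h import *
a=load('t1');b=load('s1');w=load('w1');k=.64
D=tri(ray(a,324.7,147),ray(w,672*k,254*k),ray(b,270,126-1));print('dial tri',D)
print('dial',pt(w,672*k,254*k,.226),pt(a,324.7,147,.226),pt(b,270,125,.226),pt(w,672*k,254*k))
print('stud tri',tri(ray(a,296.2,208.7),ray(w,395*k,172*k)))
print('stud',pt(w,395*k,172*k,.202),pt(a,296.2,208.7,.202),pt(w,395*k,172*k))
p=pt(w,405*k,236*k,.175);s=pt(w,395*k,172*k,.202);print('piv',p,pt(w,405*k,236*k),np.linalg.norm((s-p)[:2]))
e=[pt(w,432*k,20*k,.16),pt(w,417*k,420*k,.16)];d=e[0]-e[1];print('rim',e,np.arctan2(-d[0],d[1]))
o=readout.get_obs();print(o['eef_pos'],o['eef_rot'])
```

```text
dial tri [ 0.64394678 -0.10978036  0.22542276]
dial [ 0.64684597 -0.10724574  0.226     ] [ 0.64274585 -0.1117837   0.226     ] [ 0.64103206 -0.10892272  0.226     ] [ 0.64653741 -0.10709137  0.22662764]
stud tri [ 0.48024066 -0.04045829  0.18814995]
stud [ 0.48336349 -0.03787862  0.202     ] [ 0.47651478 -0.04082544  0.202     ] [ 0.48337479 -0.03786367  0.20256828]
piv [ 0.48415362 -0.08310553  0.175     ] [ 0.4841451  -0.08318225  0.17447705] 0.04523381277334319
rim [array([0.51953575, 0.05490966, 0.16      ]), array([ 0.47490087, -0.23570005,  0.16      ])] -0.1523995326924389
[ 0.48316207 -0.08987546  0.4198106 ] [-0.00104312  0.74671071  0.6651442   0.00228461]
```

Request:
play_rows:
  xyz:
    - [10, -8, 20]
    - [20, -16, 50]
    - [27, -24, 80]
    - [27, -24, 80]
    - [27, -24, 80]
    - [27, -24, 80]
    - [27, -24, 80]
    - [27, -24, 80]
    - [27, -24, 80]
    - [27, -24, 80]
  rot:
    - [0, 0, -0.05]
    - [0, 0, -0.1]
    - [0, 0, -0.13]
    - [0, 0, -0.13]
    - [0, 0, -0.13]
    - [0, 0, -0.13]
    - [0, 0, -0.13]
    - [0, 0, -0.13]
    - [0, 0, -0.13]
    - [0, 0, -0.13]
  grip: [0.45, 0.45, 0.45, 0.45, 0.45, 0.45, 0.45, 0.45, 0.45, 0.45]

```text
time_s: 2.65
eef_pos: [0.4594, -0.0683, 0.3403]
eef_rot: [0.0, 0.707, 0.707, 0.0]
wrist_force: [1.0, 0.0, 0.7]
opening: 0.452
grasp_force: 0.0
```

Run:
```python
from h import *
o=readout.get_obs();print(o['time_s'],o['eef_pos'],o['eef_rot'],o['q'])
c=snap('wrist','w2')
cv2.imwrite('pics/w2b.png',cv2.resize(c['color'][:,:,::-1],(800,600),interpolation=cv2.INTER_CUBIC))
```

```text
2.65 [ 0.45938205 -0.06834981  0.34025799] [1.22793413e-05 7.07113526e-01 7.07100036e-01 1.24126972e-07] [-4.04137706e-01 -1.40087099e-01  1.75312260e+00 -8.91580868e-06
  1.52853426e+00 -4.04118251e-01]
```

View pics/w2b.png

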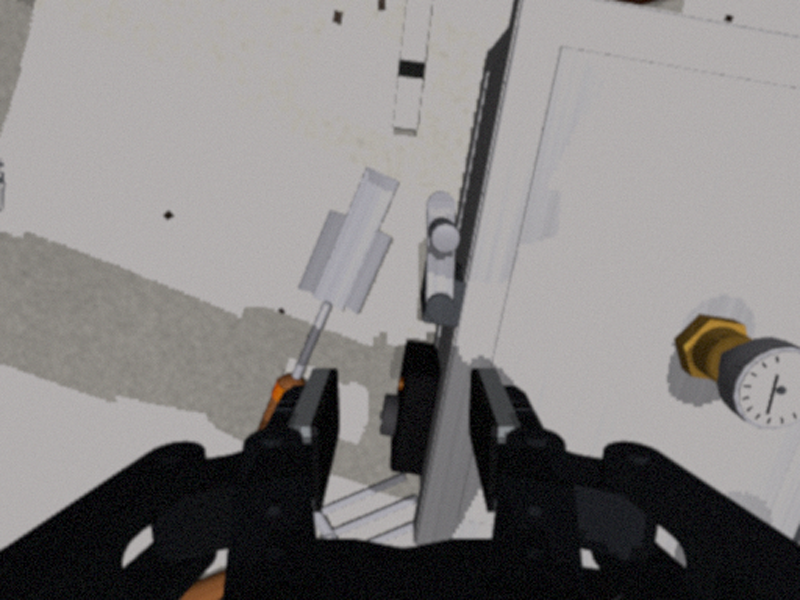

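Settled view: the stud top is at (446,238), the dark pivot hub at about (440,305) and the dial face centre at (779,388). The bar points roughly along world +y.

Run:
```python
from h import *
a=load('t1');b=load('s1');w=load('w2');k=.64
print('dial',pt(w,779*k,388*k,.226),'tri',tri(ray(a,324.7,147),ray(w,779*k,388*k)),tri(ray(b,270,125),ray(w,779*k,388*k)))
s=pt(w,446*k,238*k,.202);p=pt(w,440*k,305*k,.175)
print('stud',s,pt(w,446*k,238*k),tri(ray(a,296.2,208.7),ray(w,446*k,238*k)),tri(ray(b,291.75,166),ray(w,446*k,238*k)))
print('piv',p,np.linalg.norm((s-p)[:2]),pt(w,440*k,305*k))
e=[pt(w,517*k,30*k,.16),pt(w,460*k,350*k,.16)];d=e[0]-e[1];print('rim',e,np.arctan2(-d[0],d[1]))
```

```text
dial [ 0.64687021 -0.11116392  0.226     ] tri [ 0.64194796 -0.10955862  0.23179886] [ 0.64508158 -0.11129295  0.22459827]
stud [ 0.48178179 -0.04017144  0.202     ] [ 0.48175931 -0.04012938  0.20227824] [ 0.46911523 -0.02073362  0.3404746 ] [ 0.48241629 -0.04147169  0.19362613]
piv [ 0.48138374 -0.08298842  0.175     ] 0.04281884007376317 [ 0.48136633 -0.0829195   0.17524203]
rim [array([0.5201545 , 0.06369276, 0.16      ]), array([ 0.49544486, -0.11629584,  0.16      ])] -0.1364316322227588
```

Request:
play_rows:
  xyz:
    - [14, 11, 20]
    - [28, 22, 50]
    - [28, 22, 90]
    - [28, 22, 120]
    - [28, 22, 140]
    - [28, 22, 147]
    - [28, 22, 147]
    - [28, 22, 147]
    - [28, 22, 147]
    - [28, 22, 147]
  rot:
    - [0, 0, 0]
    - [0, 0, 0]
    - [0, 0, 0]
    - [0, 0, 0]
    - [0, 0, 0]
    - [0, 0, 0]
    - [0, 0, 0]
    - [0, 0, 0]
    - [0, 0, 0]
    - [0, 0, 0]
  grip: [0.45, 0.45, 0.45, 0.45, 0.45, 0.45, 0.45, 0.3, 0.25, 0.25]

```text
time_s: 3.95
eef_pos: [0.4817, -0.0404, 0.1938]
eef_rot: [0.0, 0.707, 0.707, 0.0]
wrist_force: [0.3, -0.3, -0.8]
opening: 0.248
grasp_force: 0.0
```

Run:
```python
from h import *
c=snap('wrist','w3')
cv2.imwrite('pics/w3b.png',cv2.resize(c['color'][:,:,::-1],(800,600),interpolation=cv2.INTER_CUBIC))
# arc in tool frame: rows of (x,y) and rot, tool at start yaw pi/2
P=np.array([.481,-.086]);s0=np.array([.4818,-.0402])
a0=np.arctan2(*(s0-P)[::-1])
for t in np.linspace(.0,1.72,13):
    p=P+.0455*np.array([np.cos(a0-t),np.sin(a0-t)])-s0
    y=np.array([np.sin(a0-t),-np.cos(a0-t)])
    print(round(t,3),(p[[1,0]]*1e3).round(1), (y[[1,0]]).round(2))
```

```text
0.0 [-0.3 -0. ] [-0.02  1.  ]
0.143 [-0.9  6.5] [-0.16  0.99]
0.287 [-2.4 12.8] [-0.3   0.95]
0.43 [-4.8 18.9] [-0.43  0.9 ]
0.573 [-8.  24.5] [-0.56  0.83]
0.717 [-12.   29.7] [-0.67  0.74]
0.86 [-16.7  34.2] [-0.77  0.64]
1.003 [-22.  38.] [-0.85  0.52]
1.147 [-27.8  41. ] [-0.92  0.4 ]
1.29 [-34.   43.1] [-0.97  0.26]
1.433 [-40.4  44.4] [-0.99  0.12]
1.577 [-46.9  44.7] [-1.   -0.02]
1.72 [-53.3  44.1] [-0.99 -0.17]
```

View pics/w3b.png

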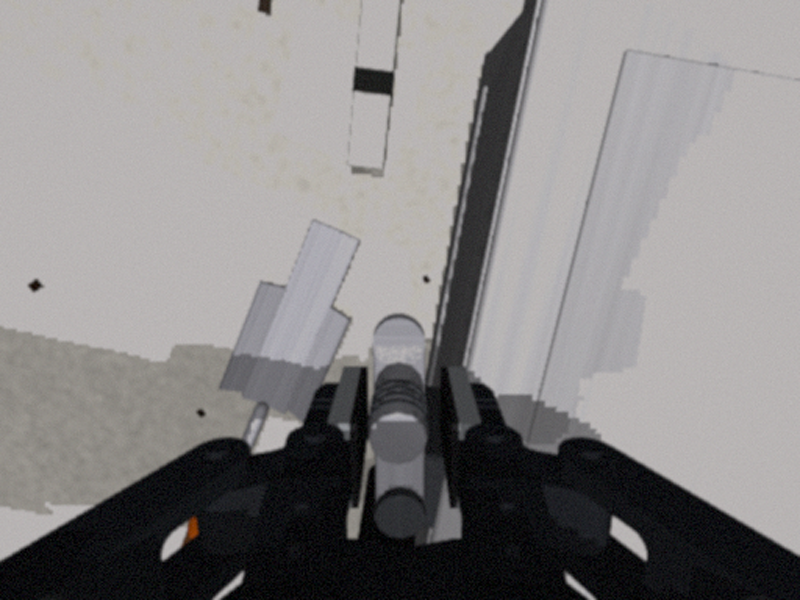

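The stud sits between the pads at (400,420). Now I'll swing it along the arc.

Request:
play_rows:
  xyz:
    - [-1, 6.5, 0]
    - [-2.4, 12.8, 0]
    - [-4.8, 18.9, 0]
    - [-8, 24.5, 0]
    - [-12, 29.7, 0]
    - [-16.7, 34.2, 0]
    - [-22, 38, 0]
    - [-27.8, 41, 0]
    - [-34, 43.1, 0]
    - [-40.4, 44.4, 0]
  rot:
    - [0, 0, 0.14]
    - [0, 0, 0.29]
    - [0, 0, 0.43]
    - [0, 0, 0.57]
    - [0, 0, 0.72]
    - [0, 0, 0.86]
    - [0, 0, 1.0]
    - [0, 0, 1.15]
    - [0, 0, 1.29]
    - [0, 0, 1.43]
  grip: [0.25, 0.25, 0.25, 0.25, 0.25, 0.25, 0.25, 0.25, 0.25, 0.25]

```text
time_s: 5.25
eef_pos: [0.5254, -0.0805, 0.193]
eef_rot: [-0.0, 0.998, 0.068, -0.001]
wrist_force: [-1.3, 1.4, -0.3]
opening: 0.249
grasp_force: 0.8
```

Request:
play_rows:
  xyz:
    - [-0.6, 6, 0]
    - [-1.8, 11.5, 0]
    - [-2.2, 13, 0]
    - [-2.6, 14.5, 0]
    - [-3, 16, 0]
    - [-3.3, 17, 0]
    - [-3.3, 17, 0]
    - [-3.3, 17, 0]
    - [-3.3, 17, 0]
    - [-3.3, 17, 0]
  rot:
    - [0, 0, 0.14]
    - [0, 0, 0.26]
    - [0, 0, 0.27]
    - [0, 0, 0.27]
    - [0, 0, 0.27]
    - [0, 0, 0.27]
    - [0, 0, 0.27]
    - [0, 0, 0.27]
    - [0, 0, 0.27]
    - [0, 0, 0.27]
  grip: [0.25, 0.25, 0.25, 0.25, 0.25, 0.25, 0.25, 0.25, 0.25, 0.25]

```text
time_s: 6.5
eef_pos: [0.5252, -0.0954, 0.1931]
eef_rot: [-0.002, 0.998, -0.063, 0.0]
wrist_force: [2.2, 10.9, -0.7]
opening: 0.251
grasp_force: 5.5
```

Request:
play_rows:
  xyz:
    - [0, -5, 0]
    - [0, -5, 0]
    - [0, -5, 0]
    - [0, -5, -20]
    - [0, -5, -60]
    - [0, -5, -100]
    - [30, -5, -140]
    - [60, -5, -140]
    - [60, -5, -140]
    - [60, -5, -140]
  rot:
    - [0, 0, 0]
    - [0, 0, 0]
    - [0, 0, 0]
    - [0, 0, 0]
    - [0, 0, 0]
    - [0, 0, 0]
    - [0, 0, 0]
    - [0, 0, 0]
    - [0, 0, 0]
    - [0, 0, 0]
  grip: [0.28, 0.35, 0.4, 0.4, 0.4, 0.6, 0.8, 0.95, 0.95, 0.95]

```text
time_s: 7.75
eef_pos: [0.5843, -0.1008, 0.3324]
eef_rot: [-0.0, 0.998, -0.065, -0.001]
wrist_force: [0.0, -0.3, -0.7]
opening: 0.948
grasp_force: 0.0
```

Run:
```python
from h import *
o=readout.get_obs();print(o['time_s'],o['eef_pos'],o['eef_rot'],o['dq'].__class__,o['q'])
c=snap('wrist','w4')
cv2.imwrite('pics/w4b.png',cv2.resize(c['color'][:,:,::-1],(800,600),interpolation=cv2.INTER_CUBIC))
```

```text
7.75 [ 0.58426986 -0.10081436  0.33238349] [-1.72432734e-04  9.97911620e-01 -6.45864192e-02 -9.81369460e-04] <class 'numpy.ndarray'> [-3.70743734e-01  1.66405987e-01  1.45862434e+00 -2.63004561e-04
  1.51853775e+00  1.32932947e+00]
```

View pics/w4b.png

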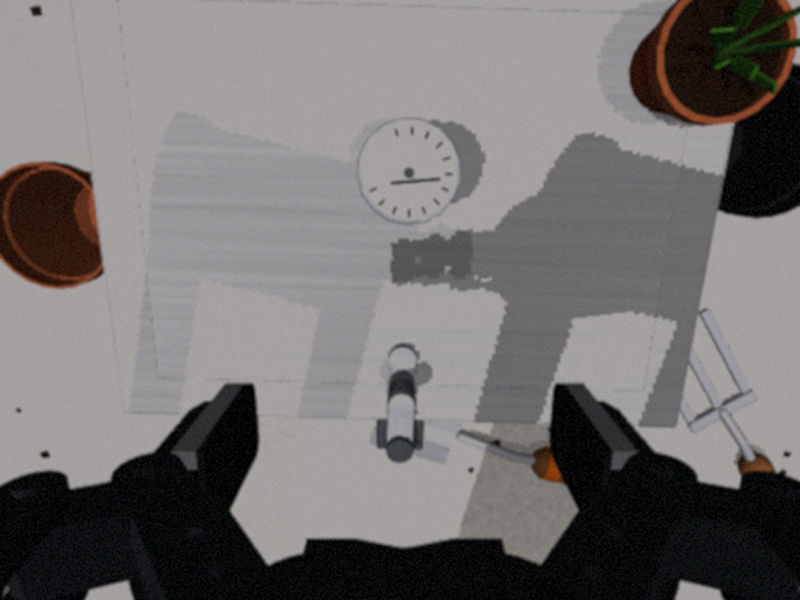

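The catch now points straight in across the rim, with the bar from (400,445) to (402,355). The dial centre is at (409,171).

Run:
```python
from h import *
w=load('w4');w2=load('w2');k=.64
d=pt(w,409*k,171*k,.226);print(d,pt(w,409*k,171*k),tri(ray(w,409*k,171*k),ray(w2,779*k,388*k)))
o=readout.get_obs();q=o['eef_rot'];M=R.from_quat([*q[1:],q[0]]).as_matrix()
for z in(.218,):
  t=d.copy();t[2]=z;print((M.T@(t-o['eef_pos'])*1e3).round(1), R.from_quat([*q[1:],q[0]]).as_rotvec(),M[:,2])
```

```text
[ 0.64652796 -0.11166739  0.226     ] [ 0.64659163 -0.11165219  0.22814875] [ 0.64667884 -0.1114028   0.22606073]
[ 63.4   2.8 114.4] [-3.13471856e+00  2.02997560e-01  2.54489570e-03] [-1.59705621e-03  4.11168492e-04 -9.99998640e-01]
```

Request:
play_rows:
  xyz:
    - [20, 1, 0]
    - [45, 2, 10]
    - [63.4, 2.8, 30]
    - [63.4, 2.8, 55]
    - [63.4, 2.8, 80]
    - [63.4, 2.8, 100]
    - [63.4, 2.8, 114]
    - [63.4, 2.8, 114]
    - [63.4, 2.8, 114]
    - [63.4, 2.8, 114]
  rot:
    - [0, 0, 0]
    - [0, 0, 0]
    - [0, 0, 0]
    - [0, 0, 0]
    - [0, 0, 0]
    - [0, 0, 0]
    - [0, 0, 0]
    - [0, 0, 0]
    - [0, 0, 0]
    - [0, 0, 0]
  grip: [0.85, 0.85, 0.85, 0.85, 0.85, 0.85, 0.85, 0.75, 0.65, 0.6]

```text
time_s: 9.05
eef_pos: [0.6482, -0.1119, 0.2205]
eef_rot: [0.0, 0.998, -0.065, 0.001]
wrist_force: [0.4, -0.3, -0.6]
opening: 0.6
grasp_force: 0.0
```

Run:
```python
from h import *
o=readout.get_obs();print(o['time_s'],o['eef_pos'],o['eef_rot'])
c=snap('wrist','w5')
cv2.imwrite('pics/w5b.png',cv2.resize(c['color'][150:350,130:390,::-1],(780,600),interpolation=cv2.INTER_CUBIC))
```

```text
9.05 [ 0.6481671  -0.11192856  0.2205297 ] [ 2.95343392e-04  9.97915971e-01 -6.45183946e-02  1.00231302e-03]
```

View pics/w5b.png

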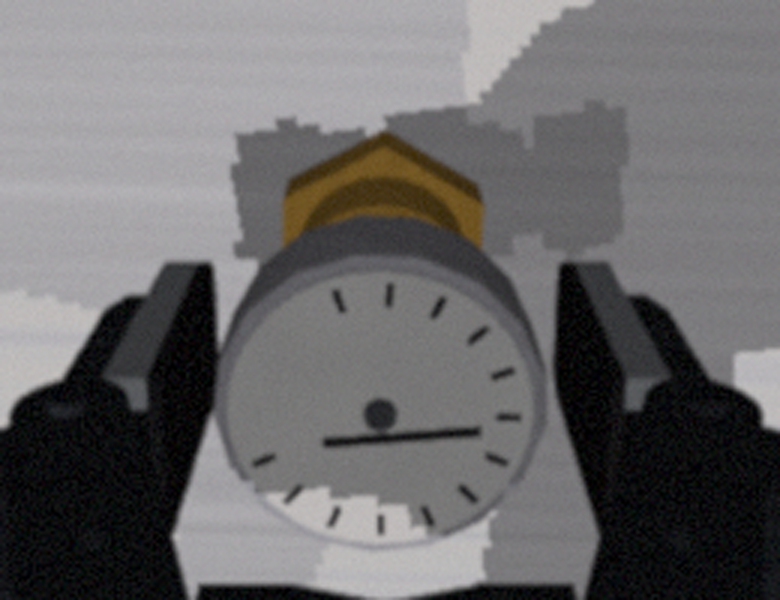

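The dial centre is at about column 380 and the pads are centred at about column 385. I'll shift 0.7 mm along -y and close.

Request:
play_rows:
  xyz:
    - [0, -0.7, 1]
    - [0, -0.7, 1]
    - [0, -0.7, 1]
    - [0, -0.7, 1]
    - [0, -0.7, 1]
    - [0, -0.7, 1]
    - [0, -0.7, 1]
    - [0, -0.7, 1]
    - [0, -0.7, 1]
    - [0, -0.7, 1]
  rot:
    - [0, 0, 0]
    - [0, 0, 0]
    - [0, 0, 0]
    - [0, 0, 0]
    - [0, 0, 0]
    - [0, 0, 0]
    - [0, 0, 0]
    - [0, 0, 0]
    - [0, 0, 0]
    - [0, 0, 0]
  grip: [0.6, 0.58, 0.56, 0.54, 0.52, 0.5, 0.45, 0.4, 0.4, 0.4]

```text
time_s: 10.35
eef_pos: [0.6478, -0.1111, 0.2186]
eef_rot: [0.0, 0.998, -0.065, 0.0]
wrist_force: [-0.1, 0.0, 3.9]
opening: 0.511
grasp_force: 60.4
```

Run:
```python
from h import *
o=readout.get_obs()
for k in('eef_pos','eef_rot','wrist_force','torque','grasp_force','opening'):print(k,o[k])
```

```text
eef_pos [ 0.64778269 -0.11109636  0.21858443]
eef_rot [ 5.81248586e-05  9.97915025e-01 -6.45410344e-02  2.34023728e-04]
wrist_force [-0.11858789  0.04255215  3.93351602]
torque [ 0.02620441  0.21321449 -0.00142544]
grasp_force 60.41338562965393
opening 0.5114956791025147
```

Gripped at 60 N with almost no lateral force. Now I'll lift slowly.

Request:
play_rows:
  xyz:
    - [0, 0, -3]
    - [0, 0, -9]
    - [0, 0, -16]
    - [0, 0, -23]
    - [0, 0, -30]
    - [0, 0, -37]
    - [0, 0, -44]
    - [0, 0, -50]
    - [0, 0, -55]
    - [0, 0, -57]
  rot:
    - [0, 0, 0]
    - [0, 0, 0]
    - [0, 0, 0]
    - [0, 0, 0]
    - [0, 0, 0]
    - [0, 0, 0]
    - [0, 0, 0]
    - [0, 0, 0]
    - [0, 0, 0]
    - [0, 0, 0]
  grip: [0.4, 0.4, 0.4, 0.4, 0.4, 0.4, 0.4, 0.4, 0.4, 0.4]

```text
time_s: 11.6
eef_pos: [0.6478, -0.1111, 0.2757]
eef_rot: [0.0, 0.998, -0.065, 0.0]
wrist_force: [0.5, -0.8, -1.1]
opening: 0.508
grasp_force: 61.0
```

Run:
```python
from h import *
o=readout.get_obs()
for k in('eef_pos','eef_rot','wrist_force','torque','grasp_force','opening'):print(k,o[k])
```

```text
eef_pos [ 0.64776177 -0.11105757  0.27567124]
eef_rot [ 4.25811953e-05  9.97915255e-01 -6.45375256e-02  2.22204220e-04]
wrist_force [ 0.45552142 -0.81788371 -1.09951322]
torque [-0.00717083 -0.02923293  0.01919415]
grasp_force 61.02083444595337
opening 0.5081963476982475
```

Request:
play_rows:
  xyz:
    - [0, 0, -1.5]
    - [0, 0, -3]
    - [0, 0, -4.2]
    - [0, 0, -4.2]
    - [0, 0, -4.2]
    - [0, 0, -4.2]
    - [0, 0, -4.2]
    - [0, 0, -4.2]
    - [0, 0, -4.2]
    - [0, 0, -4.2]
  rot:
    - [0, 0, 0]
    - [0, 0, 0]
    - [0, 0, 0]
    - [0, 0, 0]
    - [0, 0, 0]
    - [0, 0, 0]
    - [0, 0, 0]
    - [0, 0, 0]
    - [0, 0, 0]
    - [0, 0, 0]
  grip: [0.4, 0.4, 0.4, 0.4, 0.4, 0.4, 0.4, 0.4, 0.4, 0.4]

```text
time_s: 12.85
eef_pos: [0.6476, -0.111, 0.2794]
eef_rot: [-0.0, 0.998, -0.065, 0.0]
wrist_force: [-0.5, -0.0, -0.4]
opening: 0.508
grasp_force: 61.0
```

Run:
```python
from h import *
o=readout.get_obs()
for k in('eef_pos','eef_rot','wrist_force','torque','grasp_force'):print(k,o[k])
b=snap('side','s2')
w=snap('wrist','w6')
cv2.imwrite('pics/s2b.png',np.hstack([cv2.resize(b['color'][80:200,220:320,::-1],(500,600),interpolation=cv2.INTER_CUBIC),cv2.resize(w['color'][:,150:368,::-1],(300,528))[:600] if 0 else cv2.copyMakeBorder(cv2.resize(w['color'][:,150:368,::-1],(300,528)),0,72,0,0,0)]))
```

```text
eef_pos [ 0.64763921 -0.11101241  0.27944808]
eef_rot [-2.07953483e-05  9.97915765e-01 -6.45300380e-02  3.38379945e-06]
wrist_force [-0.46783748 -0.00688891 -0.39861309]
torque [-0.04687151 -0.04789573 -0.03180999]
grasp_force 61.02081656455994
```

View pics/s2b.png

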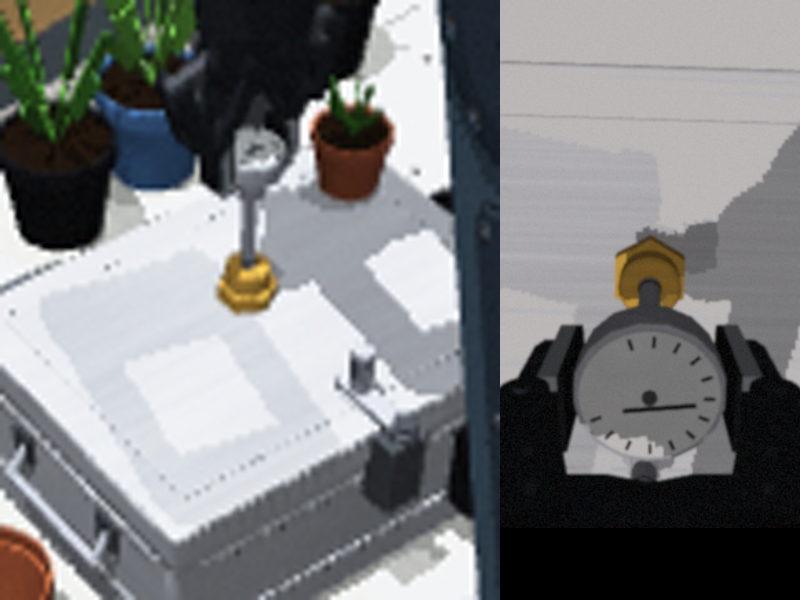

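The catch is in across the rim, and the thermometer is raised and upright with the ring near the gland mouth at about (250,262). I'll check for slip numerically and look closely at the ring.

Run:
```python
from h import *
from scipy.ndimage import median_filter
def top(f,lo,hi):
    c=load(f);h,w=c['depth'].shape;v,u=np.mgrid[:h,:w]
    r=np.linalg.inv(c['camera_matrix'])@np.stack([u.ravel(),v.ravel(),np.ones(u.size)])
    X=c['extrinsics'][:3,:3]@(r*c['depth'].ravel())+c['extrinsics'][:3,3:]
    m=(np.hypot(X[0]-.6465,X[1]+.1115)<.018)&(X[2]>lo)&(X[2]<hi)
    return np.median(X[2][m]),m.sum()
print(top('w4',.21,.24),top('w5',.21,.24),top('w6',.27,.31))
a=load('w6')['color'][185:245,210:300,::-1];b=load('s2')['color'][110:150,250:290,::-1]
cv2.imwrite('pics/z.png',np.hstack([cv2.resize(a,(450,300),interpolation=cv2.INTER_CUBIC),cv2.resize(b,(300,300),interpolation=cv2.INTER_CUBIC)]))
```

```text
(np.float64(0.22740657869781483), np.int64(2372)) (np.float64(0.22754821442428658), np.int64(5771)) (np.float64(0.28832303626138356), np.int64(5942))
```

View pics/z.png

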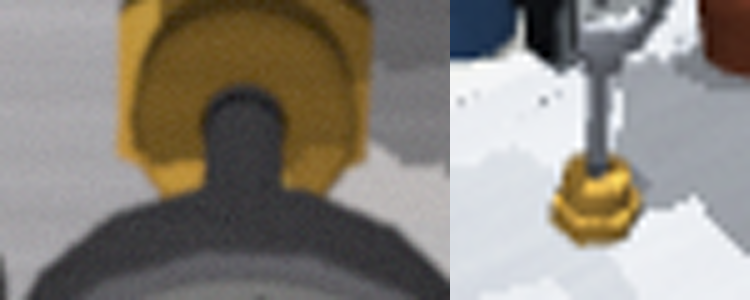

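Two measures agree on a rise of about 60.8 mm with no slip, and the dark ring shows at (243,95), right at the mouth. I'll raise it 0.7 mm more for margin, then hold.

Request:
play_rows:
  xyz:
    - [0, 0, -0.7]
    - [0, 0, -0.7]
    - [0, 0, -0.7]
    - [0, 0, -0.7]
    - [0, 0, -0.7]
    - [0, 0, -0.7]
    - [0, 0, -0.7]
    - [0, 0, -0.7]
    - [0, 0, -0.7]
    - [0, 0, -0.7]
  rot:
    - [0, 0, 0]
    - [0, 0, 0]
    - [0, 0, 0]
    - [0, 0, 0]
    - [0, 0, 0]
    - [0, 0, 0]
    - [0, 0, 0]
    - [0, 0, 0]
    - [0, 0, 0]
    - [0, 0, 0]
  grip: [0.4, 0.4, 0.4, 0.4, 0.4, 0.4, 0.4, 0.4, 0.4, 0.4]

```text
time_s: 14.2
eef_pos: [0.6476, -0.111, 0.2801]
eef_rot: [-0.0, 0.998, -0.065, -0.0]
wrist_force: [0.3, -0.3, -0.3]
opening: 0.504
grasp_force: 61.0
```

```bash
python3 -c "
from h import *
o=readout.get_obs();print(o['eef_pos'],o['wrist_force'],o['grasp_force']);print(ctrl.hand_in() if o['grasp_force']>40 and .2785<o['eef_pos'][2]<.283 else 'check')"
```

```text
[ 0.64763451 -0.11103846  0.2801321 ] [ 0.33397342 -0.29732451 -0.31943167] 61.02085590362549
the job is handed in; nothing more can be done
None
```

I handed the job in at about 14 s: the catch is swung in across the rim to its stop, and the thermometer is held upright about 61.5 mm up with its dark ring just out of the gland.

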